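# Third hand at the gluing jig: hold a slate side wall against the sprung gable

## Task

Be the third hand for a colleague who is about to glue a slate bird house: take the plain rectangular side wall out of the dowel rack, stand it on its long edge down in the guide slot of the gluing jig with its end still clear of the gable, then slide it along the slot and press its end against the gable until the carriage's red pointer stands within the green mark, never driving the springs solid. Keep the wall upright and square in the slot, press with the wall only (not with the hand on the gable), and hold that pressure steady for a few seconds; the program finishes while the robot is still gripping and pressing the wall. Leave the other slate in the rack, the spring clamp and the file where they are.

Things in the scene. Friction and masses are not known exactly. Their poses are not given: they have to be found in the camera images.
- side_wall: The side wall: plain rectangular dark slate, 104 mm long, 8 thick, 70 high, standing on its long edge in one of the rack's two places; about 0.18 kg. Origin: middle of its foot (lower edge). x along its length, y through its thickness, z up; top edge at z = 70 mm. Both ends are alike: it may go into the jig either way round. Pinch its 8 mm from above at the middle of the top edge.
- jig: Gluing jig, fixed: plywood board 300 x 200 x 15 mm. Origin on the bench below the slot line, z up, x = pressing direction, along the slot towards the gable. Slot on y = 0 from x = -79 to 13 mm; the gable's face is at x = 39 mm when relaxed, so a wall with its middle at x = -33 mm is 20 mm clear of it. Fixed wooden end block, 90 mm high, at x = 130 to 162 mm.
- slot (a point): Middle of the guide slot's floor (jig frame x = -33 mm, y = 0, z = 15 mm, same axes as the jig). Two wooden battens 12 mm apart and 14 mm high guide the wall's foot; flared aluminium lips on them, 19 mm apart at the mouth, rise to 25 mm above the floor (40 mm above the bench).
- carriage (a joint): How far the sprung carriage, with the gable on it, has been pushed back along the jig's +x (m): 0 relaxed, 0.018 springs solid. The springs push back with 2 N at the first touch and 0.8 N more for each mm (9 N at 9 mm). The 8 mm wide green mark painted on the baseboard stands for 0.005 to 0.013; its middle is 0.009.
- gable: Slate gable blank with a pointed top, 111 mm wide, 119 high (74 at the eaves), 8 thick, held upright by brass turn-buttons on the plywood plate of the sprung carriage; moves only with it. The side wall's end meets its face 41 mm to the right of its middle, looking along the jig's x. Origin: middle of its rear face.
- pointer (a point): Tip of the red pointer on the right-hand foot of the carriage, 62 mm to the right of the slot line, just over the baseboard: at x = 60 mm in the jig's frame when relaxed. It moves with the carriage over the green mark (x = 65 to 73 mm).
- rack: Dowel rack, fixed: wooden board 150 x 190 x 14 mm; two places at y = -50 and +50 mm of its frame, in each a slate standing along the rack's x on the board (14 mm above the bench) between two pairs of dowels 12 mm apart that rise 42 mm over the board. Origin: on the bench under the board's middle.
- spare_gable: Pointed slate gable, 111 mm wide, 120 mm high, 8 mm thick, loose, standing in the rack's other place; leave it. Origin: middle of its foot.
- spring_clamp: Black spring clamp with orange jaw tips, 80 x 165 x 22 mm, lying on the bench at the left; leave it.
- file: File with a wooden handle, 27 x 291 x 27 mm, lying at the bench's right edge; leave it.
There are look-alikes about, which are no part of the job. There is more than one size of the side_wall; the one meant has the size given above.

How it is judged:
By the outcome, as a careful person would: the job done as asked, in the order asked, and still so for the second after the job is handed in, while the arm keeps its last pose, push and grip.
It also fails if it takes over 54 s, if anything falls off the work surface, if the arm or the gripper's body presses on something with over 40 N, if the wrist force passes 120 N, or if a joint passes its speed limit or range.

## Robot

A 7-joint arm with a two-finger parallel gripper is mounted at the origin on a cart in front of the work surface, level with it; the furniture and walls round the work are solid. World frame = base frame: x ahead of the robot, y to its left, z up, the work surface at z = 0. Lengths are in m, angles in rad, forces in N, time in s.
With the tool pointing down it reaches from about 0.4 to 0.875 m from the base axis. Payload 19.3 kg.
Tool frame: the origin (TCP) lies at the very end of the fingers, on their centre line; the grasp point (between the pads) lies 19 mm behind it; z points along the fingers, y is the line along which they close (so a half turn about z gives the same grasp; the last joint's range is limited). The gripper opens to 85 mm and grips with 20 to 120 N. Pads are 22 mm wide; open, the fingers measure 114 mm over their backs; the gripper's body (76 mm by 85 mm) begins 54 mm behind the grasp point. The pads swing forward as they close: fully open they stand 13 mm farther back than shut.
Start: joints at [-1.295, 0.521, -0.036, 1.599, 0.021, 1.021, -0.113], TCP at [0.212, 0.588, 0.231] pointing down, gripper open.
Joint ranges: [-2.91, 2.91], [-0.3, 2.13], [-1.5, 1.42], [0.17, 2.43], [-1.26, 4.41], [0.16, 1.93], [-2.52, 2.52]. Speed limits (rad/s): [1.89, 1.89, 2.39, 2.39, 3.01, 3.01, 3.01].

## Interface

Orientations are given as [roll, pitch, yaw] about the fixed x, y, z axes, in that order (R = Rz(yaw) Ry(pitch) Rx(roll)).
In Python, from workcell import bot gives the robot as it stands.
- The arm moves only by the tool carry_out, never from a script. Its argument "rows" is a list that holds one entry, the list of rows, each a list of 4 numbers: the shift along the tool's x, y, z in m, then the turn about the tool's z in degrees. In form: [[[x, y, z, twist], ...]]. A call has 1 to 12 rows; each row is the pose to reach, as a shift and turn from the pose commanded when the call began, along the tool's axes at that moment; what a row does not reach only later rows make up. A row lasts 1/12 s, in which the tool goes at most 41.7 mm and 7.16 degrees, less where a joint would pass 70% of its speed; a pose out of reach is approached as far as the arm can. A call with a gripper value outside its range is refused whole. "grip" is the finger opening in m, from 0 to 0.0854, set as the call begins (left out, the last holds). The fingers move at their own pace and stop on an object; "grip_force" is the grip in N (left out, the last holds). Time passes only in rows, so rows that repeat a pose let the fingers close. It gives the time, the measured TCP pose, the force, the opening and the grip force at its end, in the units of the state.
- bot.observe(): the state, without advancing time (a new reading comes with each control period).
- bot.grab_frame(name): name is "scene" or "top" or "wrist"; returns a dict with "pixels" (420x560x3 uint8, red, green, blue), "K" (3x3 intrinsics, pixels), "k1" (the pictures are not rectified: a ray, as slopes to the right and down, at radius r is drawn at 1 + k1 r^2 times it, then the intrinsics apply), "pose" (4x4, takes a point from camera to world coordinates). Camera axes: x right, y down, z forward; pixel columns grow to the right and rows downward; lengths in m; the calibration is good to about 2 mm. A picture is of the moment at which its call begins. There is no depth.
- bot.job_done(): hands the job in; it is judged then, once.
Trained networks look in a picture, given as the dict that the camera call returned (one of the last four; its "shot" number tells which), for a name from the list of things; names that differ only in an ending like _2 or _b are one class to them, and where a whole thing is asked for, a point or a joint stands for the part that bears it (a point fixed in the world has none). Each returns a list of dicts, best first, with "conf" (0 to 1); they miss things now and then, are a little off and sometimes report something else, mostly with a low value. They report only what shows in the picture. A call takes as long as a camera call. They do not tell look-alikes from the thing itself.
- bot.look_for(picture, label): "position" ([column, row] in pixels, amid what is visible of it).
- bot.regions_of(picture, label): "region" (420x560 bool, what is visible of it) and "position" ([column, row] in pixels, amid what is visible of it).
- bot.spot_point(picture, label): "position" ([column, row] in pixels: a listed point, or the origin of a listed thing).
The state is a dict: "clock": time; "qpos": joint angles; "qd": joint speeds; "joint_efforts": joint torques, N m; "position": TCP position; "tool_rot": TCP orientation; "force": force on the tool from outside, world axes, zero at the start; "moment": the same for the moment, N m; "grip_width": finger opening in m; "finger_force": force on a finger pad.
Only numpy, scipy, OpenCV 4.12 (cv2) and the standard library are available. Lean on these libraries where they do the work, as an engineer would, in place of code of your own. Each camera call takes 0.05 s, during which the arm holds its last target. There are 200 camera calls.

## Working session

There is one attempt and no reset: what is moved stays moved. The work goes in short steps, Python scripts to look and compute and a tool call to move; the robot and the scene stay as the last step left them, time stands still between calls to the robot, and variables do not carry over. Pictures are saved under pics/ and viewed, at most 10 in all, crops included, and the job is handed in when it is done.

Besides the shell and the picture viewer there is one more tool, called after ">>>" by a JSON object that holds its "op" and its "data", one argument or row to a line. carry_out: Moves the arm, as the interface text tells. Its arguments: {"type":"object","properties":{"rows":{"type":"array","items":{"type":"array","items":{"type":"array","items":{"type":"number"}}}},"grip":{"type":"number"},"grip_force":{"type":"number"}},"required":["rows"]}

```bash
mkdir -p pics
cat > h.py <<'E'
import numpy as np, cv2
from workcell import bot
def ray(f,uv):
    K=np.array(f["K"]);p=np.array(f["pose"])
    d=[(uv[0]-K[0,2])/K[0,0],(uv[1]-K[1,2])/K[1,1]];s=np.array(d)
    for _ in range(20): s=np.array(d)/(1+f["k1"]*(s@s))
    return p[:3,3],p[:3,:3]@np.array([s[0],s[1],1])
def at_z(f,uv,z):
    o,d=ray(f,uv);return o+d*(z-o[2])/d[2]
def proj(f,P):
    K=np.array(f["K"]);p=np.array(f["pose"])
    c=p[:3,:3].T@(np.array(P)-p[:3,3]);s=c[:2]/c[2];s=s*(1+f["k1"]*(s@s))
    return [K[0,0]*s[0]+K[0,2],K[1,1]*s[1]+K[1,2]]
def save(f,n): cv2.imwrite("pics/"+n,cv2.cvtColor(f["pixels"],cv2.COLOR_RGB2BGR))
E
python3 - <<'E'
from h import *
np.set_printoptions(precision=4,suppress=True)
s=bot.observe();print(s["clock"],s["position"],s["tool_rot"])
Z=dict(side_wall=.014,jig=0,slot=.015,pointer=.017,rack=0,spare_gable=.014,gable=.015)
for n in("scene","top"):
    f=bot.grab_frame(n);save(f,n+"0.png");print(n,np.array(f["pose"])[:3,3])
    for l,z in Z.items():
        for r in bot.spot_point(f,l)[:3]: print(l,np.round(r["position"],1),round(r["conf"],2),at_z(f,r["position"],z)[:2])
print(bot.observe()["clock"])
E
```

```text
0.0 [0.2118 0.5877 0.2307] [-3.1405  0.0001  2.7958]
scene [-0.0165 -0.8418  0.5606]
side_wall [296.5 272.1] 0.96 [ 0.4406 -0.1452]
side_wall [364.2 273.9] 0.7 [ 0.5833 -0.245 ]
jig [295.4 272. ] 0.57 [ 0.4501 -0.1254]
slot [231.2 225.4] 0.85 [0.4086 0.1931]
rack [308.6 287.7] 0.95 [ 0.4396 -0.2023]
spare_gable [323. 286.] 0.57 [ 0.462  -0.2311]
top [0.3935 0.051  1.6603]
side_wall [327.7 233.3] 0.59 [ 0.4368 -0.1419]
side_wall [353.2 185.4] 0.52 [ 0.598  -0.2266]
side_wall [253.4 216.4] 0.16 [0.4896 0.1053]
jig [228.4 229.7] 0.58 [0.4449 0.1884]
slot [228.7 239.3] 0.93 [0.4128 0.1855]
pointer [254.2 218.2] 0.59 [0.4835 0.1025]
rack [221.6 212.1] 0.51 [0.5034 0.2122]
rack [411.9 215.3] 0.43 [ 0.5014 -0.4271]
spare_gable [354.9 227.9] 0.78 [ 0.4559 -0.2324]
gable [221.  210.1] 0.64 [0.509  0.2129]
0.8
```

View pics/top0.png

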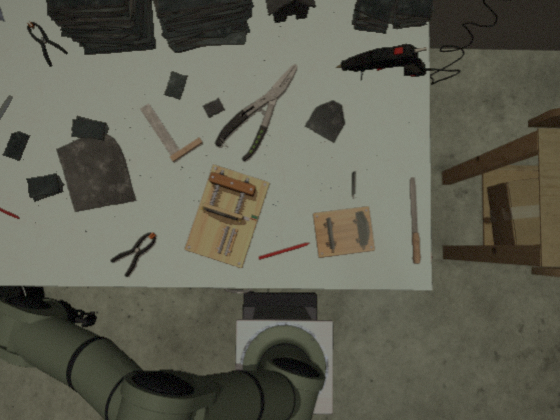

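View pics/scene0.png

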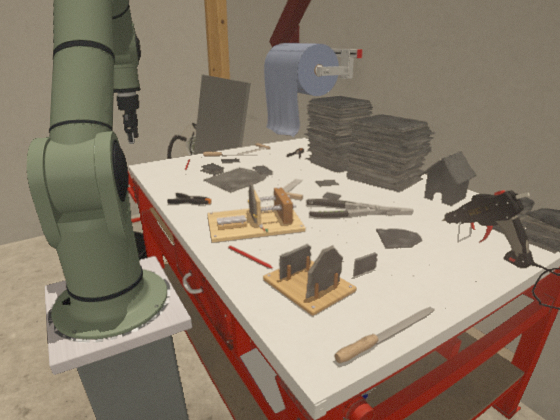

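The top view shows the jig at about (228,216), with its slot near (229,239) and yaw about -20°. The rack is at (344,231), yaw about +7°, with the rectangular wall in its left place at (330,233) and the pointed gable on the right at (362,229). The slate lying near (353,184) is a loose look-alike. The scene view agrees. I'll move over the jig first.

>>> {"op": "carry_out", "data": {
  "rows": [
    [[-0.344,-0.342,-0.07,0],[-0.344,-0.342,-0.07,0],[-0.344,-0.342,-0.07,0],[-0.344,-0.342,-0.07,0],[-0.344,-0.342,-0.07,0],[-0.344,-0.342,-0.07,0],[-0.344,-0.342,-0.07,0],[-0.344,-0.342,-0.07,0],[-0.344,-0.342,-0.07,0],[-0.344,-0.342,-0.07,0],[-0.344,-0.342,-0.07,0],[-0.344,-0.342,-0.07,0]]
  ],
  "grip": 0.05
}}

```text
clock: 1.8
position: [0.4205, 0.1466, 0.3021]
tool_rot: [3.141, 0.001, 2.794]
force: [0.3, 0.0, -0.4]
grip_width: 0.0501
finger_force: 0.0
```

Run:
```python
from h import *
np.set_printoptions(precision=4,suppress=True)
s=bot.observe();print(s["clock"],s["position"],s["tool_rot"],s["qpos"])
f=bot.grab_frame("wrist");save(f,"w1.png");print(np.array(f["pose"]))
for l,z in dict(slot=.015,jig=0,pointer=.017,gable=.015).items():
    for r in bot.spot_point(f,l)[:2]: print(l,np.round(r["position"],1),round(r["conf"],2),at_z(f,r["position"],z)[:2])
```

```text
1.8 [0.4205 0.1466 0.3021] [3.1409 0.001  2.7939] [-0.6279  0.1479  0.1803  1.9625 -0.0306  1.0326  0.7893]
[[ 0.3416  0.8915  0.2976  0.344 ]
 [ 0.9398 -0.324  -0.1082  0.1738]
 [-0.0001  0.3166 -0.9485  0.4455]
 [ 0.      0.      0.      1.    ]]
slot [309.4 143.3] 0.6 [0.4122 0.1901]
jig [312.8 171.3] 0.97 [0.4489 0.1838]
jig [ 68.6 251.7] 0.68 [ 0.4412 -0.1579]
pointer [264.1 218.3] 0.6 [0.4809 0.1075]
gable [359.3 222.2] 0.7 [0.5274 0.2182]
```

View pics/w1.png

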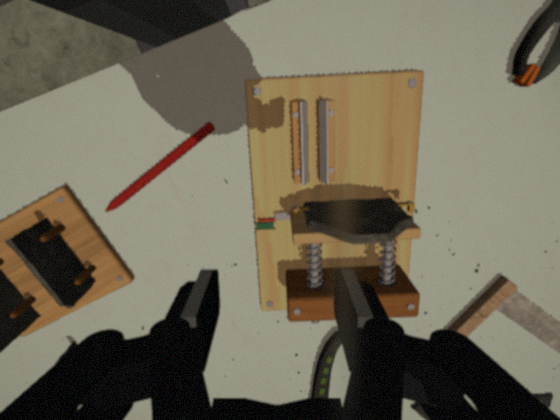

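The wrist view shows the jig: board corners near (247,80) and (423,71), the two lips at columns ~293–333 over rows 98–183, and the red pointer at (264,219) against the green mark. The rack is on the left. I'll zoom in on the slot.

Run:
```python
import cv2
i=cv2.imread("pics/w1.png")[65:240,240:430]
i=cv2.convertScaleAbs(i,alpha=1.5)
cv2.imwrite("pics/w1c.png",cv2.resize(i,None,fx=3.4,fy=3.4,interpolation=cv2.INTER_CUBIC))
```

```text
(no output)
```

View pics/w1c.png

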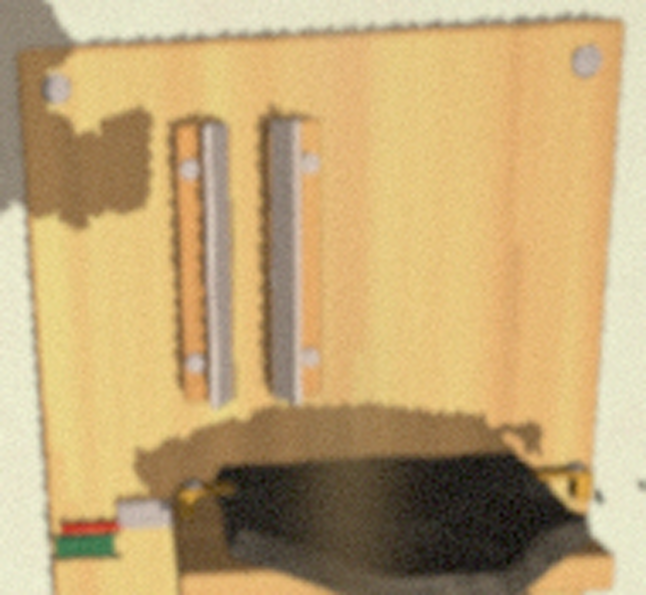

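Run:
```python
from h import *
np.set_printoptions(precision=4,suppress=True)
f=bot.grab_frame("wrist")
c=lambda x,y,z: at_z(f,(240+x/3.4,65+y/3.4),z)[:2]
def d(a,b): v=b-a; return np.linalg.norm(v), np.degrees(np.arctan2(v[1],v[0]))
for z,L,R in((.04,[(204,122),(212,403)],[(300,122),(299,403)]),(.029,[(228,118),(235,402)],[(270,118),(276,402)])):
    l=[c(*p,z) for p in L];r=[c(*p,z) for p in R]
    m=[(a+b)/2 for a,b in zip(l,r)]
    print(z,m,(m[0]+m[1])/2,d(*m),"gaps",[d(a,b)[0] for a,b in zip(l,r)],d(*l)[1],d(*r)[1])
a,b=c(20,48,.015),c(622,20,.015);print("back corners",a,b,d(a,b))
print("front-left corner dir",d(a,c(45,560,.015)))
print("green ends",c(85,535,.015),c(85,557,.015),"pointer",c(90,533,.017))
```

```text
0.04 [array([0.3658, 0.2114]), array([0.4522, 0.1846])] [0.409 0.198] (np.float64(0.09051345983472278), np.float64(-17.229024725981233)) gaps [np.float64(0.030077001330210934), np.float64(0.0292795756635277)] -16.977113953850342 -17.481065119810687
0.029 [array([0.3649, 0.2118]), array([0.4548, 0.1849])] [0.4099 0.1984] (np.float64(0.09389804416065428), np.float64(-16.648175735767676)) gaps [np.float64(0.013503214532254096), np.float64(0.014169798709951033)] -16.8513388439547 -16.445083866066867
back corners [0.3194 0.1494] [0.3779 0.336 ] (np.float64(0.19564567061996843), np.float64(72.60082658369292))
front-left corner dir (np.float64(0.17928961553294642), np.float64(-18.41164425744539))
green ends [0.4853 0.1102] [0.4935 0.1072] pointer [0.4845 0.1125]
```

Slot middle is about (0.4095, 0.198) with yaw about -17.3°, and the pointer position agrees with this. Next is the rack.

>>> {"op": "carry_out", "data": {
  "rows": [
    [[-0.115,-0.267,0.05,-26.7],[-0.115,-0.267,0.05,-26.7],[-0.115,-0.267,0.05,-26.7],[-0.115,-0.267,0.05,-26.7],[-0.115,-0.267,0.05,-26.7],[-0.115,-0.267,0.05,-26.7],[-0.115,-0.267,0.05,-26.7],[-0.115,-0.267,0.05,-26.7],[-0.115,-0.267,0.05,-26.7],[-0.115,-0.267,0.05,-26.7]]
  ]
}}

```text
clock: 2.93
position: [0.4371, -0.1412, 0.2507]
tool_rot: [-3.142, -0.001, -3.023]
force: [0.3, 0.6, 0.6]
grip_width: 0.0501
finger_force: 0.0
```

Run:
```python
from h import *
np.set_printoptions(precision=4,suppress=True)
s=bot.observe();print(s["clock"],s["position"],s["tool_rot"],s["qpos"])
f=bot.grab_frame("wrist");print(np.array(f["pose"])[:3,3])
for l,z in dict(side_wall=.014,spare_gable=.014,rack=0).items():
    for r in bot.spot_point(f,l)[:2]: print(l,np.round(r["position"],1),round(r["conf"],2),at_z(f,r["position"],z)[:2])
p=bot.look_for(f,"side_wall");print(p)
x,y=map(int,p[0]["position"]);x0=max(0,min(x-100,360));y0=max(0,min(y-75,270));print(x0,y0)
i=cv2.cvtColor(f["pixels"],cv2.COLOR_RGB2BGR)[y0:y0+150,x0:x0+200]
cv2.imwrite("pics/w2c.png",cv2.resize(cv2.convertScaleAbs(i,alpha=1.8),None,fx=4,fy=4,interpolation=cv2.INTER_CUBIC))
save(f,"w2.png")
```

```text
2.9333 [ 0.4371 -0.1412  0.2507] [-3.1415 -0.0013 -3.0232] [-0.1078  0.2432  0.3494  2.0075 -0.1041  0.9089  1.9855]
[ 0.3566 -0.151   0.3942]
side_wall [272.7 172.8] 0.92 [ 0.4384 -0.1458]
side_wall [180.3 177.8] 0.71 [ 0.4554 -0.2433]
rack [230.3 171.4] 0.64 [ 0.4453 -0.1922]
[{'position': [271.3, 185.6], 'conf': 0.67}, {'position': [193.2, 276.6], 'conf': 0.57}]
171 110
```

View pics/w2c.png

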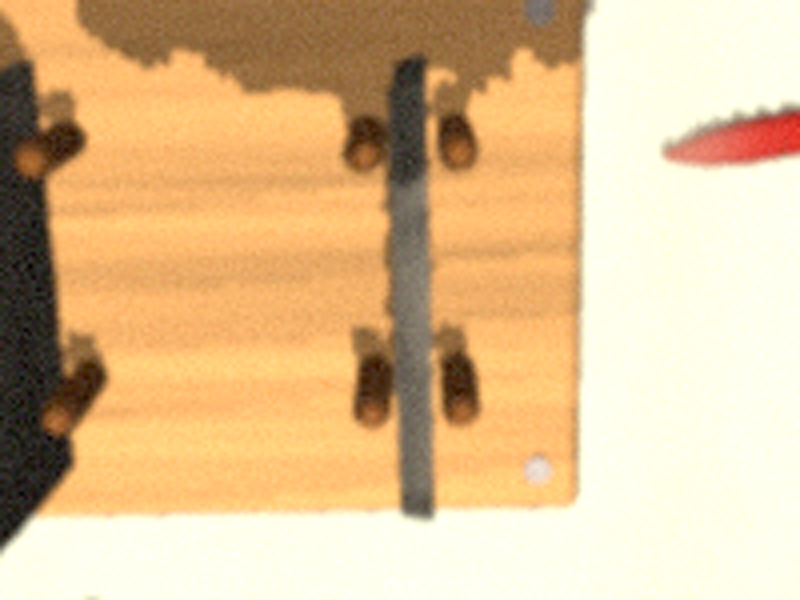

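The zoomed wrist view shows the wall's top edge running from crop (408,60) to (418,517), between dowels at (365,145)/(457,140) and (373,400)/(460,400).

Run:
```python
from h import *
np.set_printoptions(precision=4,suppress=True)
f=bot.grab_frame("wrist")
c=lambda x,y,z: at_z(f,(171+x/4,110+y/4),z)[:2]
for q in((60,517),(180,517)):
  a,b=c(408,q[0],.084),c(418,q[1],.084);v=b-a;print(a,b,(a+b)/2,np.linalg.norm(v),np.degrees(np.arctan2(v[1],v[0])))
print("thick",np.linalg.norm(c(390,300,.084)-c(430,300,.084)))
t=[c(365,155,.056),c(457,152,.056),c(373,412,.056),c(460,410,.056)]
print(t,np.mean(t,0)); m=(t[2]+t[3]-t[0]-t[1]);print(np.degrees(np.arctan2(m[1],m[0])))
P=(c(408,60,.084)+c(418,517,.084))/2
s=bot.observe();y=s["tool_rot"][2];d=P-s["position"][:2]
print("tool dx,dy",d@[np.cos(y),np.sin(y)],d@[np.sin(y),-np.cos(y)],"yaw",np.degrees(y))
```

```text
[ 0.3839 -0.1492] [ 0.486  -0.1347] [ 0.435 -0.142] 0.10315467920462809 8.084284801692043
[ 0.4088 -0.1463] [ 0.486  -0.1347] [ 0.4474 -0.1405] 0.07807698936642636 8.497215823395084
thick 0.008801973162403302
[array([ 0.4089, -0.1566]), array([ 0.4056, -0.1355]), array([ 0.4713, -0.1478]), array([ 0.4682, -0.1266])] [ 0.4385 -0.1416]
8.06703637194532
tool dx,dy 0.0028457574513682327 -0.002308363398945674 yaw -172.9890005393645
```

The length measures 103 mm, so this is the right wall. Its centre is (0.435, -0.142) with yaw 8.1°. Now I descend and grasp.

>>> {"op": "carry_out", "data": {
  "rows": [
    [[0.002,-0.001,0.04,-1.1],[0.002,-0.001,0.08,-1.1],[0.002,-0.001,0.12,-1.1],[0.002,-0.001,0.15,-1.1],[0.002,-0.001,0.17,-1.1],[0.002,-0.001,0.185,-1.1],[0.002,-0.001,0.192,-1.1],[0.002,-0.001,0.192,-1.1]]
  ]
}}

```text
clock: 3.9
position: [0.435, -0.1412, 0.0584]
tool_rot: [3.141, -0.002, -3.001]
force: [-1.1, 0.4, 0.0]
grip_width: 0.05
finger_force: 0.0
```

>>> {"op": "carry_out", "data": {
  "rows": [
    [[0,0,0,0],[0,0,0,0],[0,0,0,0],[0,0,0,0],[0,0,0,0],[0,0,0,0],[0,0,0,0],[0,0,0,0]]
  ],
  "grip": 0.0,
  "grip_force": 60
}}

```text
clock: 4.57
position: [0.4361, -0.1422, 0.0603]
tool_rot: [-3.141, 0.002, -3.002]
force: [-0.6, -1.9, 9.6]
grip_width: 0.0074
finger_force: 58.9
```

>>> {"op": "carry_out", "data": {
  "rows": [
    [[0,0,-0.008,0],[0,0,-0.02,0],[0,0,-0.04,0],[0,0,-0.065,0],[0,0,-0.095,0],[0,0,-0.12,0],[0,0,-0.13,0],[0,0,-0.13,0],[0,0,-0.13,0]]
  ]
}}

```text
clock: 5.32
position: [0.4355, -0.1415, 0.1898]
tool_rot: [-3.142, 0.001, -3.002]
force: [-0.3, -0.3, -1.8]
grip_width: 0.0066
finger_force: 58.9
```

Run:
```python
from h import *
np.set_printoptions(precision=4,suppress=True)
s=bot.observe();print(s["clock"],s["position"],np.degrees(s["tool_rot"]),s["force"],s["moment"],s["grip_width"])
f=bot.grab_frame("wrist")
i=cv2.cvtColor(f["pixels"],cv2.COLOR_RGB2BGR)
cv2.imwrite("pics/w3.png",cv2.convertScaleAbs(i,alpha=1.8))
```

```text
5.3167 [ 0.4355 -0.1415  0.1898] [-179.9979    0.078  -171.9883] [-0.257  -0.2845 -1.8151] [ 0.0174 -0.0149  0.0465] 0.006615277587402958
```

View pics/w3.png

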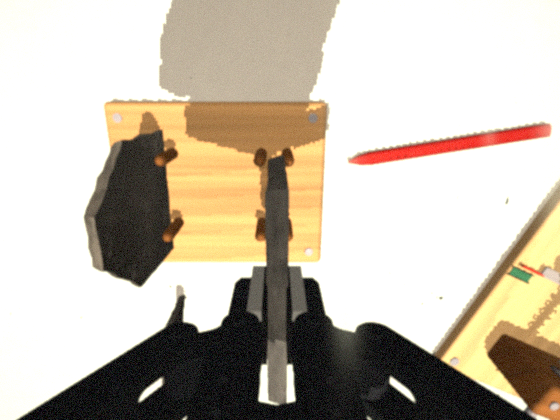

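The wall is held firmly and lies centred between the pads, with the near end at (277,170). The rack and spare gable are undisturbed. Now I carry it to above the slot.

>>> {"op": "carry_out", "data": {
  "rows": [
    [[-0.002,0.02,0,2.5],[-0.004,0.05,0,6],[-0.007,0.09,0,10],[-0.01,0.13,0,14],[-0.013,0.17,0,18],[-0.016,0.21,0,21],[-0.018,0.25,0,23.5],[-0.02,0.29,0,25.3],[-0.0215,0.32,0,25.3],[-0.0215,0.335,0.02,25.3],[-0.0215,0.34,0.05,25.3],[-0.0215,0.34,0.07,25.3]]
  ]
}}

```text
clock: 6.37
position: [0.408, 0.1992, 0.1166]
tool_rot: [-3.14, -0.001, 2.842]
force: [-0.7, -0.2, -2.7]
grip_width: 0.0071
finger_force: 58.9
```

>>> {"op": "carry_out", "data": {
  "rows": [
    [[0,0,0,0],[0,0,0,0],[0,0,0,0]]
  ]
}}

```text
clock: 6.62
position: [0.4097, 0.1975, 0.1198]
tool_rot: [-3.141, 0.0, 2.838]
force: [0.5, -0.2, -2.2]
grip_width: 0.0073
finger_force: 58.8
```

Run:
```python
from h import *
np.set_printoptions(precision=4,suppress=True)
s=bot.observe();print(s["clock"],s["position"],np.degrees(s["tool_rot"]),s["force"])
f=bot.grab_frame("wrist");save(f,"w4.png")
i=cv2.cvtColor(f["pixels"],cv2.COLOR_RGB2BGR)[110:310,150:410]
cv2.imwrite("pics/w4c.png",cv2.resize(cv2.convertScaleAbs(i,alpha=1.8),None,fx=3,fy=3,interpolation=cv2.INTER_CUBIC))
```

```text
6.6167 [0.4097 0.1975 0.1198] [-179.9803    0.0008  162.6322] [ 0.4914 -0.1853 -2.2098]
```

View pics/w4c.png

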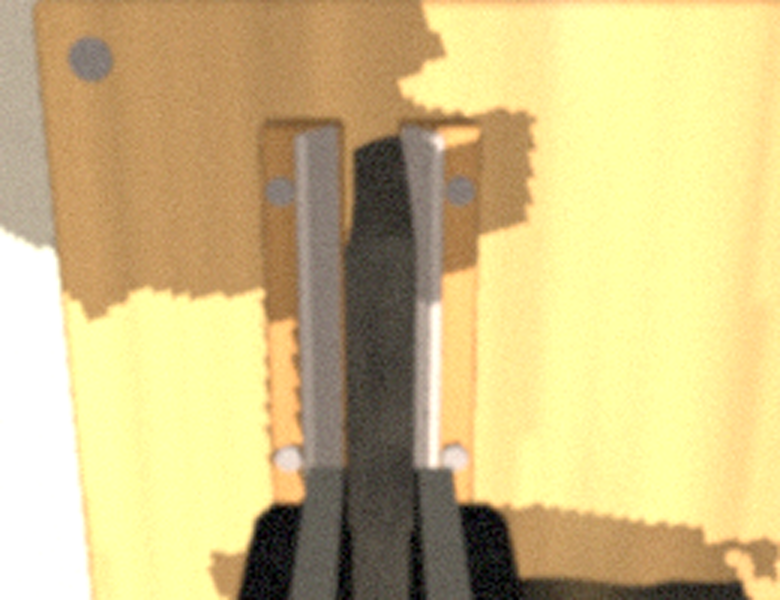

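The wall hangs over the slot: its near-end foot is at crop (356–404, 138), and the lips run from outer edges (297/441) to inner edges (341/403) near row 125. I'll compute the lateral offset.

Run:
```python
from h import *
np.set_printoptions(precision=4,suppress=True)
f=bot.grab_frame("wrist");s=bot.observe()
c=lambda x,y,z: at_z(f,(150+x/3,110+y/3),z)[:2]
y=s["tool_rot"][2];X=np.array([np.cos(y),np.sin(y)]);Y=np.array([np.sin(y),-np.cos(y)]);T=np.array(s["position"])[:2]
def t(n,x,yy,z):
    d=c(x,yy,z)-T; print(n,"tool x,y mm",1e3*np.array([d@X,d@Y]))
t("foot L",356,143,.074);t("foot R",404,137,.074)
t("top L",347,240,.144);t("top R",412,238,.144)
t("lip outer L end",297,130,.04);t("lip outer R end",441,130,.04)
t("lip inner L end",341,122,.029);t("lip inner R end",403,120,.029)
t("lip outer L far",303,466,.04);t("lip outer R far",440,466,.04)
t("inner L far",345,466,.029)
```

```text
foot L tool x,y mm [48.0268 -4.7441]
foot R tool x,y mm [49.0681  3.6328]
top L tool x,y mm [49.2375 -4.3237]
top R tool x,y mm [49.464   3.0432]
lip outer L end tool x,y mm [ 44.7669 -17.5717]
lip outer R end tool x,y mm [44.7366 11.977 ]
lip inner L end tool x,y mm [44.6838 -8.9125]
lip inner R end tool x,y mm [45.0984  4.4026]
lip outer L far tool x,y mm [-31.652  -18.1161]
lip outer R far tool x,y mm [-31.6835  13.0366]
inner L far tool x,y mm [-37.2158  -8.9573]
```

>>> {"op": "carry_out", "data": {
  "rows": [
    [[0,-0.002,0,0],[0,-0.002,0.01,0],[0,-0.002,0.02,0],[0,-0.002,0.028,0],[0,-0.002,0.034,0],[0,-0.002,0.038,0],[0,-0.002,0.042,0],[0,-0.002,0.046,0],[0,-0.002,0.049,0],[0,-0.002,0.052,0],[0,-0.002,0.055,0],[0,-0.002,0.055,0]]
  ]
}}

```text
clock: 7.72
position: [0.4087, 0.1959, 0.0639]
tool_rot: [-3.141, -0.0, 2.839]
force: [-0.0, -0.2, -2.0]
grip_width: 0.0076
finger_force: 59.0
```

>>> {"op": "carry_out", "data": {
  "rows": [
    [[0,0,0.001,0],[0,0,0.001,0],[0,0,0.002,0],[0,0,0.002,0],[0,0,0.003,0],[0,0,0.003,0]]
  ]
}}

```text
clock: 8.22
position: [0.4089, 0.1961, 0.0613]
tool_rot: [3.141, 0.0, 2.839]
force: [-0.7, 0.4, 0.0]
grip_width: 0.0071
finger_force: 59.3
```

>>> {"op": "carry_out", "data": {
  "rows": [
    [[0,0,0.0005,0],[0,0,0.0005,0],[0,0,0.001,0],[0,0,0.001,0],[0,0,0.001,0]]
  ]
}}

```text
clock: 8.63
position: [0.4089, 0.1962, 0.0612]
tool_rot: [3.141, 0.0, 2.839]
force: [-7.3, -1.3, 31.2]
grip_width: 0.0076
finger_force: 64.0
```

Run:
```python
from h import *
np.set_printoptions(precision=4,suppress=True)
s=bot.observe();print(s["clock"],s["position"],np.degrees(s["tool_rot"]),s["force"])
f=bot.grab_frame("wrist");g=bot.grab_frame("scene")
for k in("pointer","gable"):print(k,[(r["position"],r["conf"]) for r in bot.spot_point(f,k)[:2]])
a=cv2.cvtColor(f["pixels"],cv2.COLOR_RGB2BGR)
b=cv2.cvtColor(g["pixels"],cv2.COLOR_RGB2BGR)[170:250,190:310]
b=cv2.resize(b,(480,320),interpolation=cv2.INTER_CUBIC)
a=cv2.resize(cv2.convertScaleAbs(a[60:340,180:460],alpha=1.5),(320,320))
cv2.imwrite("pics/w5.png",np.hstack([a,b]))
```

```text
8.6333 [0.4089 0.1962 0.0612] [179.9457   0.0027 162.6831] [-7.3436 -1.2509 31.1602]
pointer []
gable []
```

View pics/w5.png

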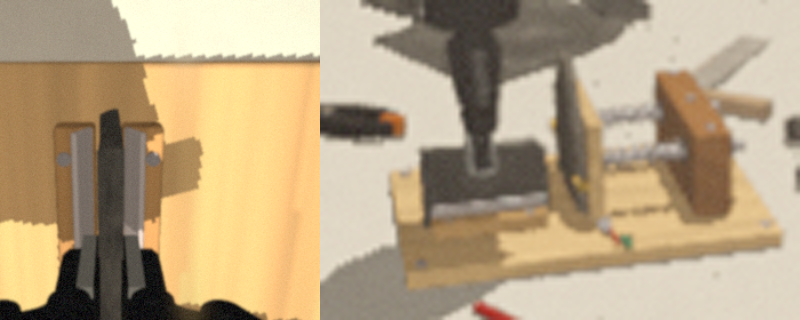

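The wall stands upright in the slot with its end clear of the gable. The downward push is too stiff (31 N), so I'll relieve it and then slide.

>>> {"op": "carry_out", "data": {
  "rows": [
    [[0,0,-0.0009,0],[0,0,-0.0009,0],[0,0,-0.0009,0],[-0.002,0,-0.0009,0],[-0.004,0,-0.0009,0],[-0.006,0,-0.0009,0],[-0.008,0,-0.0009,0],[-0.01,0,-0.0009,0],[-0.012,0,-0.0009,0],[-0.012,0,-0.0009,0]]
  ]
}}

```text
clock: 9.67
position: [0.4199, 0.1927, 0.0613]
tool_rot: [-3.141, -0.001, 2.84]
force: [-6.3, 1.8, 12.3]
grip_width: 0.0073
finger_force: 60.9
```

>>> {"op": "carry_out", "data": {
  "rows": [
    [[0,0,-0.0004,0],[0,0,-0.0004,0],[-0.001,0,-0.0004,0],[-0.002,0,-0.0004,0],[-0.003,0,-0.0004,0],[-0.004,0,-0.0004,0],[-0.004,0,-0.0004,0]]
  ]
}}

```text
clock: 10.25
position: [0.4244, 0.1911, 0.0616]
tool_rot: [-3.142, 0.0, 2.839]
force: [-0.1, -0.9, -2.7]
grip_width: 0.0071
finger_force: 59.0
```

>>> {"op": "carry_out", "data": {
  "rows": [
    [[-0.001,0,0,0],[-0.002,0,0,0],[-0.003,0,0,0],[-0.003,0,0,0]]
  ]
}}

```text
clock: 10.58
position: [0.4272, 0.1903, 0.0616]
tool_rot: [3.141, 0.0, 2.839]
force: [-0.1, 0.1, -2.6]
grip_width: 0.007
finger_force: 59.0
```

>>> {"op": "carry_out", "data": {
  "rows": [
    [[-0.001,0,0,0],[-0.002,0,0,0],[-0.003,0,0,0],[-0.003,0,0,0]]
  ]
}}

```text
clock: 10.92
position: [0.4297, 0.1895, 0.0615]
tool_rot: [-3.141, -0.0, 2.839]
force: [-3.5, 0.8, -1.1]
grip_width: 0.0072
finger_force: 59.0
```

>>> {"op": "carry_out", "data": {
  "rows": [
    [[-0.0007,0,0.0001,0],[-0.0015,0,0.0002,0],[-0.0022,0,0.0002,0],[-0.003,0,0.0002,0],[-0.004,0,0.0002,0],[-0.004,0,0.0002,0],[-0.004,0,0.0002,0]]
  ]
}}

```text
clock: 11.5
position: [0.4333, 0.1883, 0.0613]
tool_rot: [-3.141, -0.001, 2.84]
force: [-7.2, 2.5, 1.9]
grip_width: 0.0074
finger_force: 59.4
```

Run:
```python
from h import *
np.set_printoptions(precision=4,suppress=True)
s=bot.observe();print(s["clock"],s["position"],np.degrees(s["tool_rot"]),s["force"],s["force"]@np.array([.955,-.297,0]))
g=bot.grab_frame("scene");t=bot.grab_frame("top")
for f in(g,t):print([(r["position"],r["conf"]) for r in bot.spot_point(f,"pointer")[:2]])
b=cv2.cvtColor(g["pixels"],cv2.COLOR_RGB2BGR)[175:250,205:305]
c=cv2.cvtColor(t["pixels"],cv2.COLOR_RGB2BGR)[175:250,205:275]
b=cv2.resize(b,(466,350),interpolation=cv2.INTER_CUBIC);c=cv2.resize(c,(327,350),interpolation=cv2.INTER_CUBIC)
cv2.imwrite("pics/w6.png",np.hstack([b,c]))
```

```text
11.5 [0.4333 0.1883 0.0613] [-179.9839   -0.0428  162.7021] [-7.1528  2.4963  1.9306] -7.57228514536089
[]
[([255.4, 214.0], 0.84)]
```

View pics/w6.png

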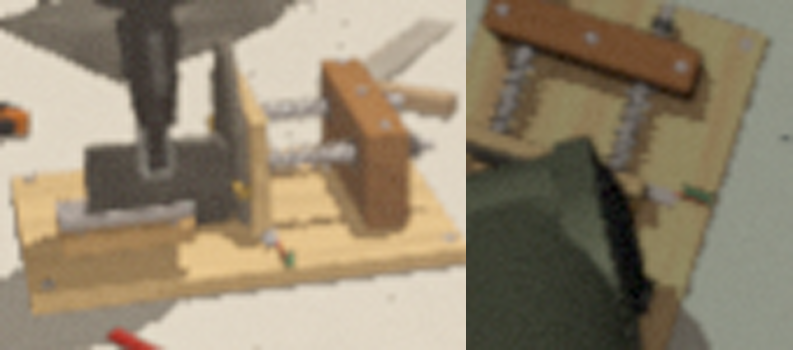

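The pointer is just entering the green mark. The force says about 6 mm of travel, so I'll press 3 mm more.

>>> {"op": "carry_out", "data": {
  "rows": [
    [[-0.0007,0,0,0],[-0.0014,0,0,0],[-0.0021,0,0,0],[-0.003,0,0,0],[-0.003,0,0,0],[-0.003,0,0,0]]
  ]
}}

```text
clock: 12.2
position: [0.4359, 0.1875, 0.0614]
tool_rot: [-3.141, -0.001, 2.84]
force: [-8.2, 1.6, 3.4]
grip_width: 0.0072
finger_force: 59.7
```

Run:
```python
from h import *
np.set_printoptions(precision=4,suppress=True)
s=bot.observe();print(s["clock"],s["position"],np.degrees(s["tool_rot"]),s["force"],s["force"]@np.array([.955,-.297,0]))
g=bot.grab_frame("scene");t=bot.grab_frame("top")
for f in(g,t):print([(r["position"],r["conf"]) for r in bot.spot_point(f,"pointer")[:2]])
b=cv2.cvtColor(g["pixels"],cv2.COLOR_RGB2BGR)[215:240,250:275]
c=cv2.cvtColor(t["pixels"],cv2.COLOR_RGB2BGR)[205:230,240:265]
r=lambda i:cv2.resize(i,(400,400),interpolation=cv2.INTER_CUBIC)
cv2.imwrite("pics/w7.png",np.hstack([r(b),r(c)]))
```

```text
12.2 [0.4359 0.1875 0.0614] [-179.9783   -0.07    162.7078] [-8.195   1.5696  3.4354] -8.292435489653428
[([268.0, 231.5], 0.63)]
[([256.2, 213.7], 0.82), ([222.1, 208.3], 0.36)]
```

View pics/w7.png

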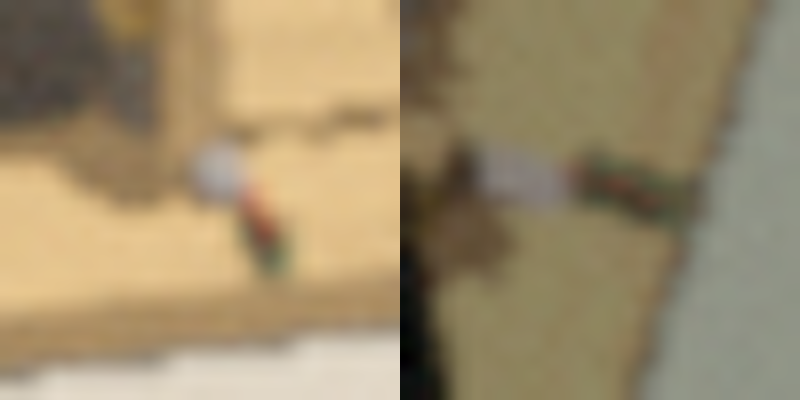

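The red pointer lies in the middle of the green mark, with green on both sides of it in the top view at about (635,185). I'll hold there.

>>> {"op": "carry_out", "data": {
  "rows": [
    [[0,0,0,0],[0,0,0,0],[0,0,0,0],[0,0,0,0],[0,0,0,0],[0,0,0,0],[0,0,0,0],[0,0,0,0],[0,0,0,0],[0,0,0,0],[0,0,0,0],[0,0,0,0]]
  ]
}}

```text
clock: 13.4
position: [0.4358, 0.1875, 0.0613]
tool_rot: [-3.141, -0.001, 2.84]
force: [-8.1, 2.2, 3.2]
grip_width: 0.0072
finger_force: 59.7
```

>>> {"op": "carry_out", "data": {
  "rows": [
    [[0,0,0,0],[0,0,0,0],[0,0,0,0],[0,0,0,0],[0,0,0,0],[0,0,0,0],[0,0,0,0],[0,0,0,0],[0,0,0,0],[0,0,0,0],[0,0,0,0],[0,0,0,0]]
  ]
}}

```text
clock: 14.4
position: [0.4358, 0.1875, 0.0613]
tool_rot: [-3.141, -0.001, 2.84]
force: [-7.1, 3.4, 3.6]
grip_width: 0.0072
finger_force: 59.7
```

>>> {"op": "carry_out", "data": {
  "rows": [
    [[0,0,0,0],[0,0,0,0],[0,0,0,0],[0,0,0,0],[0,0,0,0],[0,0,0,0],[0,0,0,0],[0,0,0,0],[0,0,0,0],[0,0,0,0],[0,0,0,0],[0,0,0,0]]
  ]
}}

```text
clock: 15.4
position: [0.4358, 0.1875, 0.0614]
tool_rot: [-3.141, -0.001, 2.84]
force: [-8.4, 2.3, 3.5]
grip_width: 0.0071
finger_force: 59.7
```

>>> {"op": "carry_out", "data": {
  "rows": [
    [[0,0,0,0],[0,0,0,0],[0,0,0,0],[0,0,0,0],[0,0,0,0],[0,0,0,0],[0,0,0,0],[0,0,0,0],[0,0,0,0],[0,0,0,0],[0,0,0,0],[0,0,0,0]]
  ]
}}

```text
clock: 16.4
position: [0.4358, 0.1875, 0.0614]
tool_rot: [-3.141, -0.001, 2.84]
force: [-7.4, 2.1, 4.1]
grip_width: 0.0072
finger_force: 59.7
```

>>> {"op": "carry_out", "data": {
  "rows": [
    [[0,0,0,0],[0,0,0,0],[0,0,0,0],[0,0,0,0],[0,0,0,0],[0,0,0,0],[0,0,0,0],[0,0,0,0],[0,0,0,0],[0,0,0,0],[0,0,0,0],[0,0,0,0]]
  ]
}}

```text
clock: 17.4
position: [0.4359, 0.1875, 0.0613]
tool_rot: [-3.141, -0.001, 2.84]
force: [-7.6, 2.4, 3.6]
grip_width: 0.0068
finger_force: 59.7
```

```bash
python3 -c "
from workcell import bot
print(bot.job_done())"
```

```text
the job is handed in; nothing more can be done
None
```

The side wall stands upright in the slot, pressed against the gable at about 8 N with the pointer inside the green mark; it was held steady for 5 s and handed in at 17.4 s, still gripped and pressing.

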